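Tip a casting onto its machined face in a drill vise, bring it to the work stop and nip it

ROBOT

A 7-joint arm with a two-finger parallel gripper is mounted at the origin on the work surface. World frame = base frame: x ahead of the robot, y to its left, z up, the work surface at z = 0. Lengths are in m, angles in degrees, forces in N, time in s.
With the tool pointing down it reaches from about 0.425 to 0.875 m from the base axis. Payload 4.7 kg.
Tool frame: the origin (TCP) lies on the mounting face of the last link; the fingertips stand tcp_to_tips ahead of it and the grasp point (between the pads) lies 164 mm ahead of it (tcp_to_tips is the distance from the TCP to the fingertips, in m); z points along the fingers, y is the line along which they close (so a half turn about z gives the same grasp; the last joint's range is limited). The gripper opens to 87 mm and grips with 3 to 60 N. Pads are 19 mm wide; open, the fingers measure 117 mm over their backs; the gripper's body (75 mm by 190 mm) begins 51 mm behind the grasp point.
Start: joints at [76.266, 18.392, -4.016, 83.108, 1.295, 78.541, -3.26], TCP at [0.163, -0.629, 0.405] pointing down, gripper open.
Joint ranges: [-163.93, 163.93], [-17.29, 119.83], [-79.2, 71.16], [3.27, 140.29], [-89.18, 269.18], [5.43, 117.66], [-154.24, 154.24]. Speed limits (degrees/s): [147.25, 147.25, 180, 180, 180, 180, 180].

INTERFACE

Orientations are given as [roll, pitch, yaw] about the fixed x, y, z axes, in that order (R = Rz(yaw) Ry(pitch) Rx(roll)).
In Python, from cell import get_obs, read_camera, sign_off, tcp_to_tips gives the robot as it stands.
- The arm moves only by the tool drive_tool, never from a script. Its argument "rows" is one flat list of numbers, 7 for each row, row after row: the shift along the tool's x, y, z in m, then the turn, a rotation vector about the tool's x, y, z in rad, then the gripper command: -1 is shut, 1 is fully open, values between are in proportion. In form: [tx, ty, tz, rx, ry, rz, fingers, tx, ty, tz, rx, ry, rz, fingers, ...]. A call has 1 to 5 rows; each row shifts and turns the commanded pose from where the row before left it, along the tool's axes as they then stand; what a row does not reach is not made up. A row lasts 1/8 s, in which the tool goes at most 62.5 mm and 10.7 degrees, less where a joint would pass 70% of its speed; a pose out of reach is approached as far as the arm can. A call is refused whole if a number of a shift passes 0.0625 or a number of a turn 0.188, either way. A call with a gripper value outside its range is refused whole. The fingers move at their own pace and stop on an object; "grip_force" is the grip in N (left out, the last holds). Time passes only in rows, so rows that do not move let the fingers close. It gives the time, the measured TCP pose, the force, the opening and the grip force at its end, in the units of the state.
- get_obs(): the state, without advancing time (a new reading comes with each control period).
- read_camera(name): name is "side" or "top" or "wrist"; returns a dict with "color" (480x640x3 uint8, blue, green, red), "fov_y" (degrees; the focal length in pixels is half the picture's height over the tangent of half this angle, whatever the lens; pixels are square), "cx", "cy" (the principal point, pixels), "k1" (the pictures are not rectified: a ray, as slopes to the right and down, at radius r is drawn at 1 + k1 r^2 times it, then the intrinsics apply), "cam_to_world" (4x4, takes a point from camera to world coordinates); the wrist camera has in their place "mount" (4x4, takes a point from camera to tool coordinates, whose origin is the TCP and whose axes are the flange's). Camera axes: x right, y up, looking along -z (the intrinsics and any distortion apply to the point x, -y, -z); pixel columns grow to the right and rows downward; lengths in m; the calibration is good to about 2 mm. A picture is of the moment at which its call begins: read the wrist's pose just before it. There is no depth.
- sign_off(): hands the job in; it is judged then, once.
The state is a dict: "time_s": time; "qpos": joint angles; "joint_velocities": joint speeds; "effort": joint torques, N m; "tool_pos": TCP position; "tool_rot": TCP orientation; "force": force on the tool from outside, world axes, zero at the start; "wrist_torque": the same for the moment, N m; "grip_width": finger opening in m; "grasp_force": force on a finger pad.
Only numpy, scipy, OpenCV 4.12 (cv2) and the standard library are available. Lean on these libraries where they do the work, as an engineer would, in place of code of your own. Each camera call takes 0.05 s, during which the arm holds its last target. There are 200 camera calls.

TASK

The gear-housing casting has been left standing on end in the open drill vise: tip it over, by pushing it high up, so that it lies lengthways between the jaws on its machined face (the wide flanged one), without lifting it off the bed. Slide it along the bed until it just touches the pin of the work stop, without shifting the stop, which is only finger-tight; then push the moving jaw up by hand so that the casting stays lightly nipped, square between it and the lined fixed jaw and still against the stop, but not squeezed hard, for its walls are thin. Leave everything else on the bench and on the vise where it is.

Things in the scene. Friction and masses are not known exactly. Their poses are not given: they have to be found in the camera images.
- vise: Drill-press vise bolted to the bench. Origin: on the bench under the middle of its bed; x points from moving to fixed jaw, y along the jaws towards the work stop, z up. Flat bed: top at z = 32 mm, y -90 to +90. Both jaws span y -90 to +90, tops at z = 80 mm. The fixed jaw (x +55 to +95) wears a loose-cut strip of wood over its face as a liner, up to z = 78: 2 to 12 mm thick, its thickness is not measured.
- jaw (a joint): Travel of the moving jaw in m: 0 is fully open, grows as it closes; its face is 116 mm minus this from the bare fixed jaw, less the liner there. Its half nut is released, so it is pushed along by hand: it slides stiffly (about 9 N) and stays where it is left. The casting's walls are thin: more than about 24 N from the jaw would spring them. Sliding on the bed, the casting drags with 2 to 4 N, up to 8 N against the jaw when it also rubs on the stop.
- liner (a point): Middle of the fixed jaw's bare face, at the height of the top of the wooden liner that covers this face (see vise). The liner's free face is 2 to 12 mm nearer to the moving jaw than this point: feel for it.
- jaw_face (a point): Middle of the moving jaw's gripping face, z = 60 mm in the vise frame; travels with the jaw.
- jaw_back (a point): Middle of the moving jaw's outer face, 40 mm behind its gripping face and 10 mm below its top: the place to push the jaw from. Below it the screw (16 mm thick, its top 16 mm lower) runs out along the vise's -x through a bracket whose top is 10 mm lower than this point and standing at x -168 to -148, y -45 to +45 mm in the vise frame, to a 124 mm cross handle 143 mm behind.
- stop_tip (a point): Centre of the flat end of the work stop's pin (11 mm thick), which points along the vise's -y, at x = +2, z = 57 mm in the vise frame. 25 to 47 mm behind the tip (+y) its arm crosses to a rod beside the fixed jaw; arm and collar reach 19 mm above the tip, thumbscrew 37 mm. The clamp is only finger-tight: about 10 N along the pin makes it slip and loses its setting.
- casting: Aluminium gear-housing casting, 120 mm long, 0.33 to 0.61 kg, standing on end on the bed. Origin: centre of that end; z up along its length, x across. The machined face is at y = -22.5 mm (it looks along the vise's -y at first), on a flange 74 mm wide, 10 mm thick; the rest is 60 mm wide up to y = +22.5. Lying on the machined face, its y axis points up and its origin is 22.5 mm above the bed.
- boss (a point): Centre of the outer face of the casting's round bearing boss (38 mm across, dark bore), on the side opposite the machined face: it stands out 12 mm from there, 60 mm from either end.
- parallel_top: Bystander, to be left alone: ground steel parallel bar, 14 x 120 x 12 mm, lying along the top of the fixed jaw.
- parallel_bench: Bystander, to be left alone: ground steel parallel bar, 130 x 14 x 24 mm high, lying on the bench beyond the end of the vise that is away from the work stop.
- brush: Bystander, to be left alone: chip brush lying on the bench beyond the work stop.
- wrench: Bystander, to be left alone: wrench lying on the bench near the vise handle.
- square: Bystander, to be left alone: steel try square lying flat on the bench, stock 75 mm, blade 100 mm.
- mug: Bystander, to be left alone: pewter mug, 95 mm tall, 72 mm across, standing on the bench.
- oilcan: Bystander, to be left alone: oil can, 120 mm tall with a thin spout, standing on the bench.
- tin: Bystander, to be left alone: brass-coloured tin, 60 mm tall and 60 mm across, standing on the bench.
Things that resemble listed ones, but are neither listed nor needed, are in the scene too. What is shaped like the casting but pink or yellow is not meant.

How it is judged:
By the outcome, as a careful person would: the job done as asked, in the order asked, and still so for the second after the job is handed in, with the robot touching nothing.
It also fails if it takes over 72 s, if anything falls off the work surface, if the arm or the gripper's body presses on something with over 40 N, if the wrist force passes 120 N, or if a joint passes its speed limit or range.

## Working session

There is one attempt and no reset: what is moved stays moved. The work goes in short steps, Python scripts to look and compute and a tool call to move; the robot and the scene stay as the last step left them, time stands still between calls to the robot, and variables do not carry over. Pictures are saved under pics/ and viewed, at most 10 in all, crops included, and the job is handed in when it is done.

Besides the shell and the picture viewer there is one more tool, called as name(argument=value, ...) on one line, values as JSON. drive_tool: Moves the arm, as the interface text tells. Its arguments: {"type":"object","properties":{"rows":{"type":"array","items":{"type":"number"}},"grip_force":{"type":"number"}},"required":["rows"]}

```bash
ls; mkdir -p pics; python3 - <<'E'
from cell import *
import cv2
o=get_obs()
for k,v in o.items(): print(k,v)
print(tcp_to_tips)
for n in("top","side"):
    c=read_camera(n); cv2.imwrite(f"pics/{n}0.png",c["color"]); print(n,c["fov_y"],c["cx"],c["cy"],c["k1"],c["cam_to_world"])
E
```

```text
pics
time_s 0.0
qpos [76.26839478 18.43744372 -4.0182808  83.1745796   1.29595099 78.54330414
 -3.26091544]
joint_velocities [-0.05685026 -0.01852274 -0.05638623 -0.06879481  0.06791199 -0.05943014
  0.04561774]
effort [ 2.31048034e-04 -4.91280770e+01 -4.03766111e-01 -3.12522948e+01
 -6.40312722e-02  4.39621008e-02  1.65965721e-04]
tool_pos [ 0.16311716 -0.62897508  0.40368273]
tool_rot [-1.79889985e+02  5.97487893e-03  1.45432367e+01]
force [-0.25233889 -0.33533002  1.28514461]
wrist_torque [ 0.00948542 -0.02378209  0.01598766]
grasp_force 0.0
grip_width 0.0870614218796904
0.1822
top 57.88130127426654 316.26369866738366 241.84082273994107 -0.0009153450480010295 [[-2.95125231e-02  9.94599563e-01 -9.95023590e-02  4.90398565e-01]
 [-9.99561007e-01 -2.96256054e-02  3.41229730e-04 -4.68330835e-03]
 [-2.60843068e-03  9.94687487e-02  9.95037268e-01  9.42031961e-01]
 [ 0.00000000e+00  0.00000000e+00  0.00000000e+00  1.00000000e+00]]
side 56.571775712191766 323.6973756731871 249.09554683445197 0.008289248395737806 [[-0.93150518  0.25608887 -0.25829556  0.28884392]
 [-0.36341724 -0.62592976  0.69002888  0.77836678]
 [ 0.01503384  0.73663453  0.67612392  0.82730632]
 [ 0.          0.          0.          1.        ]]
```

View pics/top0.png

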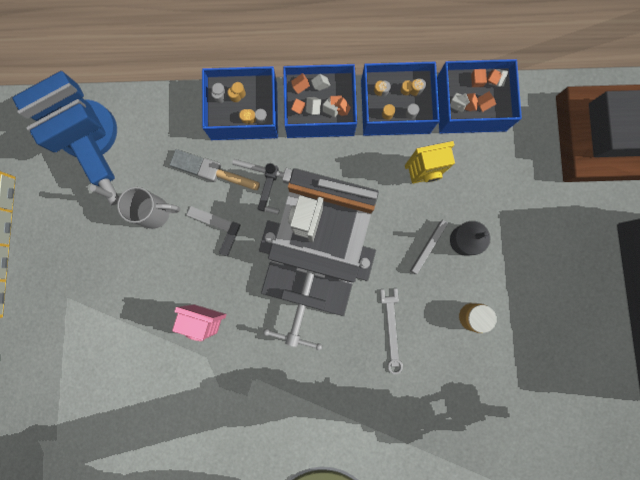

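View pics/side0.png

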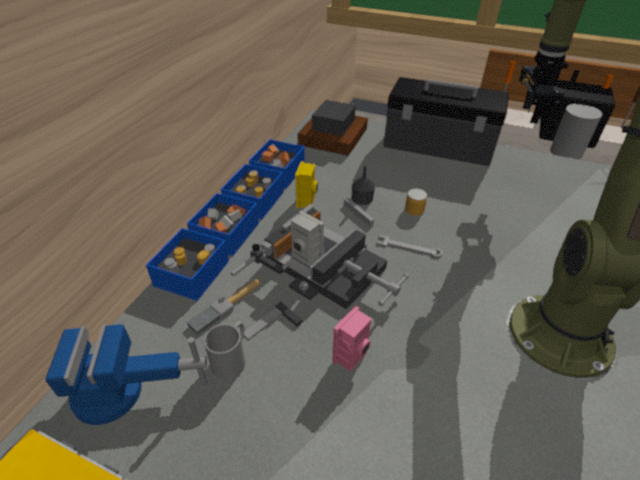

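The top view shows the vise around (320,235), with the fixed jaw and orange liner at (330,195), the stop on the left at (268,185) and the casting at (308,213). The vise axes are turned slightly from the world's. Zooming in.

```bash
cat > h.py <<'E'
import numpy as np, cv2
from cell import *
from scipy.spatial.transform import Rotation as R
def cam(n):
    o=get_obs(); c=read_camera(n)
    if n=="wrist":
        T=np.eye(4);T[:3,:3]=R.from_euler('xyz',o["tool_rot"],degrees=True).as_matrix();T[:3,3]=o["tool_pos"]
        c["cam_to_world"]=T@np.array(c["mount"])
    c["T"]=np.array(c["cam_to_world"]);c["f"]=240/np.tan(np.radians(c["fov_y"]/2));return c
def ray(c,u,v):
    x=(u-c["cx"])/c["f"];y=(v-c["cy"])/c["f"];r=np.hypot(x,y);s=1.
    for _ in range(10): s=1/(1+c["k1"]*(r*s)**2)
    return c["T"][:3,3],c["T"][:3,:3]@np.array([x*s,-y*s,-1])
def onz(c,u,v,z):
    p,d=ray(c,u,v);return p+d*(z-p[2])/d[2]
def proj(c,P):
    q=np.linalg.inv(c["T"])@np.append(P,1);x=q[0]/-q[2];y=-q[1]/-q[2];k=1+c["k1"]*(x*x+y*y)
    return c["cx"]+c["f"]*x*k,c["cy"]+c["f"]*y*k
def tri(c1,p1,c2,p2):
    a,d=ray(c1,*p1);b,e=ray(c2,*p2);s=np.linalg.lstsq(np.c_[d,-e],b-a,rcond=None)[0]
    P,Q=a+d*s[0],b+e*s[1];return (P+Q)/2,np.linalg.norm(P-Q)
E
python3 - <<'E'
import cv2
a=cv2.imread("pics/top0.png")[155:325,220:400]; a=cv2.resize(a,None,fx=3.5,fy=3.5,interpolation=cv2.INTER_CUBIC)
cv2.imwrite("pics/topc.png",a)
a=cv2.imread("pics/side0.png")[195:335,225:425]; a=cv2.resize(a,None,fx=4,fy=4,interpolation=cv2.INTER_CUBIC)
cv2.imwrite("pics/sidec.png",a)
E
```

```text
(no output)
```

View pics/topc.png

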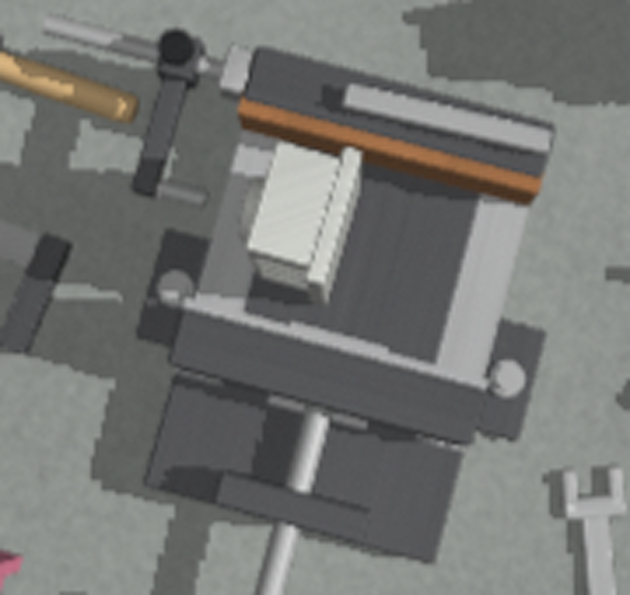

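View pics/sidec.png

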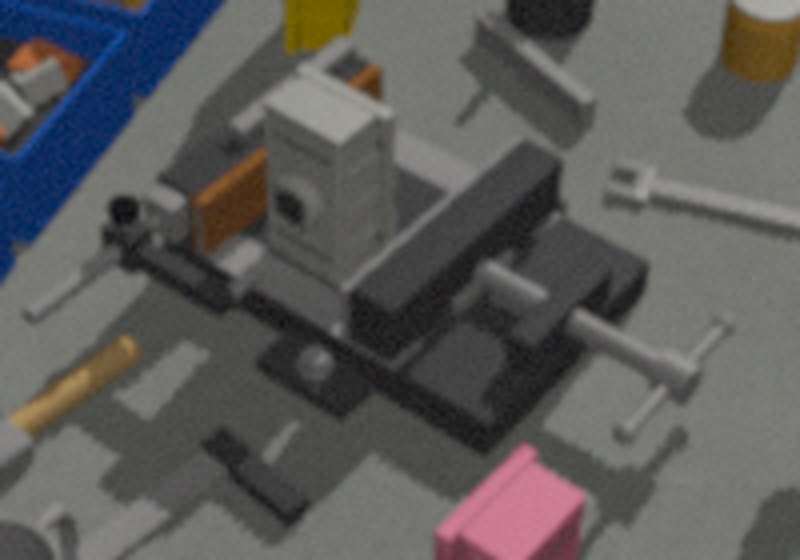

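The top crop (3.5x, offset 220,155) shows the casting's top face at (260–355,145–290), boss facing left towards the stop pin tip at about (205,200), and the moving jaw's top edges at (190,297)-(490,385). The side crop confirms that the boss faces the stop and the flange is on the far side.

```bash
python3 - <<'E'
from h import *
c=cam("top");s=cam("side")
def w(x,y,z): return onz(c,220+x/3.5,155+y/3.5,z)*1000
P={"fj_outL":(258,48,.08),"fj_outR":(553,127,.08),"faceL":(243,100,.078),"faceR":(541,180,.078),"mjL":(190,297,.08),"mjR":(490,385,.08),"mjoL":(172,365,.08),"mjoR":(470,440,.08),
"castTL":(275,143,.152),"castTR":(358,150,.152),"castBR":(322,300,.152),"castBL":(250,247,.152),"stop":(206,199,.057),"bedR":(527,203,.032),"flTL":(343,150,.152),"flBL":(308,290,.152)}
W={k:w(*p) for k,p in P.items()}
for k,v in W.items(): print(k,v.round(0))
ax=W["faceR"]-W["faceL"];print("face len",np.hypot(*ax[:2]),"yaw",np.degrees(np.arctan2(-ax[0]*-1,-ax[1]*-1)), )
for a,b in(("faceL","faceR"),("fj_outL","fj_outR"),("mjL","mjR"),("mjoL","mjoR")):
    d=(W[a]-W[b])[:2];print(a,np.hypot(*d),np.degrees(np.arctan2(-d[0],d[1])))
E
```

```text
fj_outL [727.  36.  80.]
fj_outR [ 675. -133.   80.]
faceL [697.  46.  78.]
faceR [ 645. -125.   78.]
mjL [583.  79.  80.]
mjR [528. -90.  80.]
mjoL [545.  90.  80.]
mjoR [497. -78.  80.]
castTL [656.  25. 152.]
castTR [651. -18. 152.]
castBR [572.   3. 152.]
castBL [601.  40. 152.]
stop [643.  70.  57.]
bedR [ 639. -122.   32.]
flTL [651. -11. 152.]
flBL [577.  10. 152.]
face len 178.3221312469684 yaw -163.00837061611932
faceL 178.3221312469684 -16.991629383880685
fj_outL 176.70595323194632 -17.015582883171945
mjL 177.8996217222553 -18.089992997301795
mjoL 174.16118671356017 -15.798623432341888
```

drive_tool(rows=[0, 0, -0.01, 0, 0, -0.17, -1, 0, 0, -0.01, 0, 0, -0.17, -1, 0, 0, -0.01, 0, 0, -0.17, -1, 0, 0, -0.01, 0, 0, -0.17, -1, 0, 0, -0.01, 0, 0, -0.17, -1])

```text
time_s: 0.82
tool_pos: [0.1632, -0.6291, 0.4548]
tool_rot: [-180.0, -0.0, 63.6]
force: [-0.3, -0.1, 0.1]
grip_width: 0.0449
grasp_force: 0.0
```

drive_tool(rows=[0, 0, 0, 0, 0, -0.17, -1, 0.05, 0.017, 0, 0, 0, 0, -1, 0.05, 0.017, 0, 0, 0, 0, -1, 0.05, 0.017, 0, 0, 0, 0, -1, 0.05, 0.017, 0, 0, 0, 0, -1])

```text
time_s: 1.45
tool_pos: [0.2876, -0.4562, 0.4546]
tool_rot: [-180.0, 0.0, 73.0]
force: [0.0, -0.8, 0.8]
grip_width: 0.0016
grasp_force: 0.0
```

drive_tool(rows=[0.05, 0.017, 0, 0, 0, 0, -1, 0.05, 0.017, 0, 0, 0, 0, -1, 0.05, 0.017, 0, 0, 0, 0, -1, 0.05, 0.017, 0, 0, 0, 0, -1, 0.05, 0.017, 0, 0, 0, 0, -1])

```text
time_s: 2.08
tool_pos: [0.4419, -0.242, 0.4548]
tool_rot: [180.0, 0.0, 73.0]
force: [0.3, -0.3, -0.3]
grip_width: 0.0005
grasp_force: 0.0
```

```bash
python3 - <<'E'
from h import *
c=cam("wrist");print(c["mount"],c["fov_y"],c["T"][:3,3])
E
```

```text
[[ 1.72237642e-03  9.52381766e-01  3.04903273e-01  8.29492621e-02]
 [ 9.99998474e-01 -1.55152428e-03 -8.02649178e-04 -8.29524099e-04]
 [-2.91363611e-04  3.04904191e-01 -9.52382985e-01  2.03183351e-02]
 [ 0.00000000e+00  0.00000000e+00  0.00000000e+00  1.00000000e+00]] 61.18368187055607 [ 0.46534975 -0.16250588  0.4344348 ]
```

drive_tool(rows=[0.06, 0.02, 0, 0, 0, 0, -1, 0.06, 0.02, 0, 0, 0, 0, -1, 0.06, 0.02, 0, 0, 0, 0, -1, 0.06, 0.02, 0, 0, 0, 0, -1, 0.06, 0.02, 0, 0, 0, 0, -1])

```text
time_s: 2.75
tool_pos: [0.6234, 0.0118, 0.4547]
tool_rot: [180.0, 0.0, 72.9]
force: [0.5, -0.3, 0.9]
grip_width: 0.0002
grasp_force: 0.0
```

drive_tool(rows=[0, 0, 0, 0, 0, 0, -1])

```text
time_s: 2.88
tool_pos: [0.6234, 0.017, 0.4535]
tool_rot: [-179.8, -0.3, 73.6]
force: [0.7, 0.0, -0.2]
grip_width: 0.0005
grasp_force: 0.0
```

```bash
python3 - <<'E'
from h import *
c=cam("wrist");cv2.imwrite("pics/w1.png",c["color"]);np.save("w1.npy",{k:c[k] for k in("T","f","cx","cy","k1","color")},allow_pickle=True)
E
```

```text
(no output)
```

View pics/w1.png

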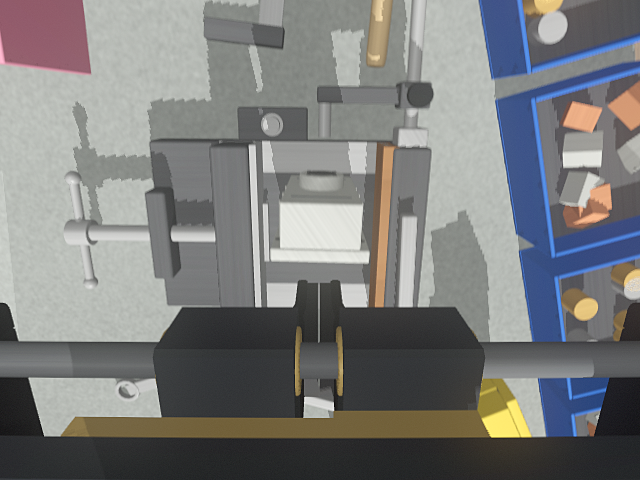

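The wrist view shows the vise nearly axis-aligned: moving jaw top at columns 211–258, liner at 374–393, fixed jaw back at 430, pin end at (324,138), casting top at (278–363,195–250) with its flange at rows 250–262.

```bash
python3 - <<'E'
from h import *
c=np.load("w1.npy",allow_pickle=True).item()
g=cv2.cvtColor(c["color"],cv2.COLOR_BGR2GRAY).astype(int)
for r in(160,175,270,290): 
    d=np.abs(np.diff(cv2.GaussianBlur(g[r-2:r+3].mean(0)[None].astype(np.float32),(3,1),0)[0]));print(r,[(int(x),int(g[r,x-2]),int(g[r,x+3])) for x in range(195,440) if d[x]>7 and d[x]==d[x-2:x+3].max()])
for x in (225,325,410):
    d=np.abs(np.diff(g[:,x-1:x+2].mean(1)));print("col",x,[(int(y),int(g[y-1,x]),int(g[y+2,x])) for y in range(90,300) if d[y]>10 and d[y]==d[y-2:y+3].max()])
P={"mjoT":(211,146,.08),"mjoB":(216,300,.08),"mjT":(248,146,.08),"mj2T":(258,146,.08),"fbT":(431,150,.08),"fbB":(421,300,.08),"lT":(393,147,.078),"lB":(384,300,.078),"l0T":(378,147,.078),"l0B":(370,300,.078),
"stop":(324,138,.057),"flL":(270,262,.152),"flR":(370,262,.152),"flLt":(270,250,.152),"bodTL":(282,202,.152),"bodTR":(361,202,.152),"jawend":(225,142,.08),"fend":(415,148,.08)}
for k,(u,v,z) in P.items(): print(k,(onz(c,u,v,z)*1000).round(1))
E
```

```text
160 [(211, 120, 119), (248, 108, 210), (255, 209, 107), (262, 110, 206), (271, 205, 156), (349, 154, 206), (365, 205, 155), (375, 154, 90), (382, 88, 164), (392, 163, 118), (430, 122, 191)]
175 [(212, 122, 120), (249, 105, 209), (256, 211, 111), (262, 111, 126), (275, 126, 97), (299, 115, 148), (306, 146, 123), (335, 104, 133), (342, 132, 98), (349, 98, 124), (365, 122, 94), (381, 91, 162), (391, 161, 120), (429, 121, 180)]
270 [(216, 124, 119), (253, 112, 206), (259, 206, 110), (265, 111, 128), (361, 131, 100), (376, 94, 164), (385, 165, 129), (395, 127, 108), (399, 97, 214), (414, 205, 124), (420, 122, 188), (433, 186, 140)]
290 [(254, 110, 205), (260, 205, 107), (266, 110, 199), (296, 203, 63), (319, 68, 69), (340, 65, 210), (365, 210, 155), (368, 143, 93), (375, 90, 160), (383, 159, 117), (394, 125, 103), (398, 91, 216), (412, 206, 123), (418, 121, 185), (434, 181, 135)]
col 225 [(138, 134, 79), (142, 81, 67), (147, 85, 120)]
col 325 [(101, 85, 131), (138, 144, 93), (141, 93, 155), (170, 153, 78), (175, 86, 162), (190, 168, 130), (203, 141, 217), (250, 201, 224), (262, 210, 130), (282, 135, 68)]
col 410 [(104, 71, 123), (107, 123, 182), (116, 198, 159), (129, 149, 201), (147, 174, 100), (196, 123, 92), (216, 123, 194)]
mjoT [547.4  91.3  80. ]
mjoB [499.8 -47.   80. ]
mjT [577.9  82.3  80. ]
mj2T [586.1  79.9  80. ]
fbT [727.7  35.   80. ]
fbB [ 689.7 -102.4   80. ]
lT [697.2  46.3  78. ]
lB [655.5 -93.4  78. ]
l0T [684.7  49.9  78. ]
l0B [642.4 -89.6  78. ]
stop [642.   68.7  57. ]
flL [5.794e+02 4.000e-01 1.520e+02]
flR [650.8 -20.4 152. ]
flLt [582.4   9.4 152. ]
bodTL [602.   41.5 152. ]
bodTR [655.9  25.7 152. ]
jawend [560.1  91.   80. ]
fend [714.8  40.5  80. ]
```

```bash
python3 - <<'E'
import cv2
a=cv2.imread("pics/w1.png")[85:305,195:440]; cv2.imwrite("pics/w1c.png",cv2.resize(a,None,fx=2.7,fy=2.7,interpolation=cv2.INTER_NEAREST))
E
```

```text
(no output)
```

View pics/w1c.png

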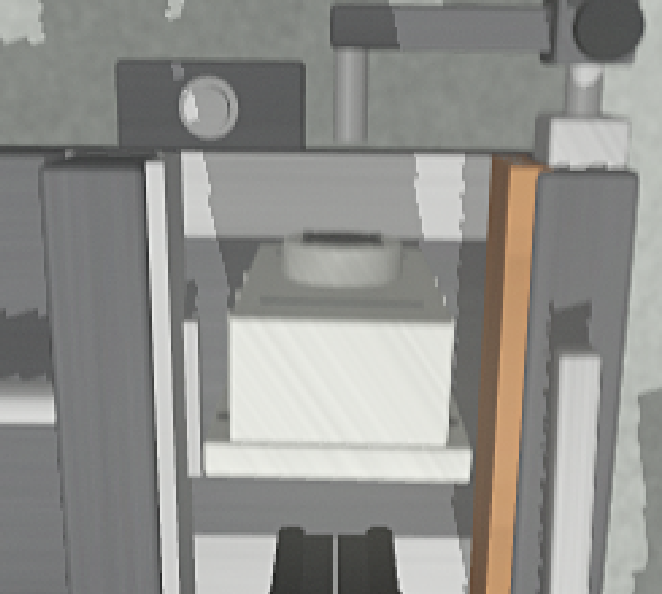

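Pixel positions agree with the given sizes: flange 74.4 mm (expected 74), depth 45.8 mm (expected 45), yaw about -17°. The casting's back face at the top is at (629, 34), so I'll go in on the boss side, tips at z≈0.135.

drive_tool(rows=[0.047, 0, 0, 0, 0, 0, -1, 0, 0, 0.045, 0, 0, 0, -1, 0, 0, 0.045, 0, 0, 0, -1, 0, 0, 0.045, 0, 0, 0, -1, 0, 0, 0, 0, 0, 0, -1])

```text
time_s: 3.55
tool_pos: [0.6346, 0.0528, 0.3162]
tool_rot: [-179.6, 0.2, 72.8]
force: [0.3, -0.6, -0.7]
grip_width: 0.0007
grasp_force: 0.0
```

drive_tool(rows=[-0.006, 0, 0, 0, 0, 0, -1, -0.006, 0, 0, 0, 0, 0, -1, -0.005, 0, 0, 0, 0, 0, -1, -0.004, 0, 0, 0, 0, 0, -1, -0.004, 0, 0, 0, 0, 0, -1])

```text
time_s: 4.18
tool_pos: [0.6289, 0.0318, 0.3202]
tool_rot: [180.0, -0.0, 73.0]
force: [0.6, 1.5, 1.1]
grip_width: 0.0007
grasp_force: 0.6
```

drive_tool(rows=[-0.004, 0, 0, 0, 0, 0, -1, -0.004, 0, 0, 0, 0, 0, -1, -0.004, 0, 0, 0, 0, 0, -1, -0.004, 0, 0, 0, 0, 0, -1, -0.004, 0, 0, 0, 0, 0, -1])

```text
time_s: 4.8
tool_pos: [0.6228, 0.0124, 0.3195]
tool_rot: [-180.0, 0.0, 73.0]
force: [0.4, 0.2, 0.1]
grip_width: 0.0004
grasp_force: 0.1
```

drive_tool(rows=[-0.003, 0, 0, 0, 0, 0, -1, -0.003, 0, 0, 0, 0, 0, -1, -0.003, 0, 0, 0, 0, 0, -1, -0.003, 0, 0, 0, 0, 0, -1, -0.003, 0, 0, 0, 0, 0, -1])

```text
time_s: 5.42
tool_pos: [0.6186, -0.0017, 0.3197]
tool_rot: [-180.0, 0.0, 73.0]
force: [0.2, -0.1, 1.3]
grip_width: 0.0001
grasp_force: 0.0
```

```bash
python3 - <<'E'
from h import *
c=cam("side");a=c["color"][180:340,220:430];b=cam("top")["color"][155:325,220:400]
a=cv2.resize(a,(400,304));b=cv2.resize(b,(400,378));o=np.zeros((378,800,3),np.uint8);o[:304,:400]=a;o[:,400:]=b;cv2.imwrite("pics/t2.png",o)
E
```

```text
(no output)
```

View pics/t2.png

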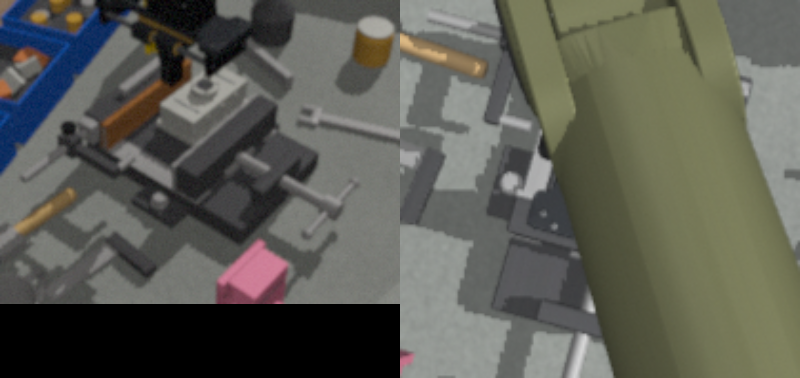

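The side crop shows the casting lying on its flange, boss up, between the jaws, not touching the stop. I'll rise and measure it with the wrist camera.

drive_tool(rows=[0, 0, -0.05, 0, 0, 0, -1, 0, 0, -0.05, 0, 0, 0, -1, -0.04, 0, -0.035, 0, 0, 0, -1, -0.045, 0, 0, 0, 0, 0, -1, 0, 0, 0, 0, 0, 0, -1])

```text
time_s: 6.15
tool_pos: [0.5931, -0.0877, 0.4549]
tool_rot: [180.0, 0.2, 72.5]
force: [-0.3, 0.7, -0.9]
grip_width: 0.0006
grasp_force: 0.0
```

drive_tool(rows=[0, 0, 0, 0, 0, 0, -1, 0, 0, 0, 0, 0, 0, -1])

```text
time_s: 6.4
tool_pos: [0.5939, -0.0811, 0.4545]
tool_rot: [-180.0, -0.0, 73.1]
force: [-0.3, 0.5, 0.1]
grip_width: 0.0006
grasp_force: 0.0
```

```bash
python3 - <<'E'
from h import *
c=cam("wrist");np.save("w2.npy",{k:c[k] for k in("T","f","cx","cy","k1","color")},allow_pickle=True)
cv2.imwrite("pics/w2.png",cv2.resize(c["color"][0:300,170:470],(600,600),interpolation=cv2.INTER_NEAREST))
E
```

```text
(no output)
```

View pics/w2.png

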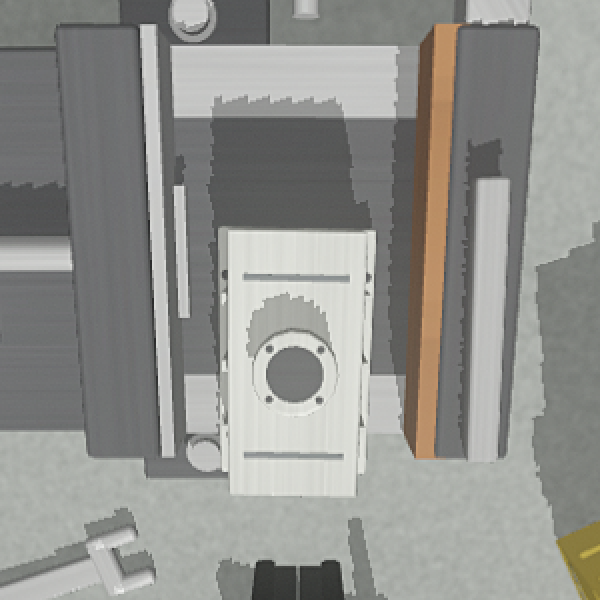

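The crop (2x, offset 170,0) shows the casting's top face with corners (228,232), (366,232), (231,495), (356,495), square between the jaws; the pin end is at (305,18). Its end overhangs the near edge of the bed slightly.

```bash
python3 - <<'E'
from h import *
c=np.load("w2.npy",allow_pickle=True).item()
W=lambda u,v,z: onz(c,170+u/2,v/2,z)*1000
P={"TL":(228,232,.077),"TR":(366,232,.077),"BL":(231,495,.077),"BR":(356,495,.077),"boss":(294,374,.089),"stop":(305,18,.057),"mo1":(57,27,.08),"mo2":(88,457,.08),"mf1":(158,27,.08),"mf2":(176,457,.08),"fb1":(538,27,.08),"fb2":(508,457,.08),"l1":(434,27,.078),"l2":(416,457,.078)}
a=np.radians(-17);ux=np.array([np.cos(a),np.sin(a)]);uy=np.array([-ux[1],ux[0]])
Q={k:W(*p)[:2] for k,p in P.items()}
c4=(Q["mo1"]+Q["mo2"]+Q["fb1"]+Q["fb2"])/4;print("mid",c4)
for k,v in Q.items(): print(k,v.round(1),"vise",((v-[618.4,-23.4])@ux).round(1),((v-[618.4,-23.4])@uy).round(1))
yaw=lambda p,q:np.degrees(np.arctan2(-(Q[p]-Q[q])[0],(Q[p]-Q[q])[1]))
print([ (p,round(yaw(p,q),1)) for p,q in(("TL","BL"),("TR","BR"),("mo1","mo2"),("mf1","mf2"),("fb1","fb2"),("l1","l2"))])
E
```

```text
mid [611.6434196  -20.84946059]
TL [586.3  -2.4] vise -36.8 10.7
TR [642.3 -19.3] vise 21.7 10.9
BL [ 550.7 -115.2] vise -37.9 -107.6
BR [ 606.6 -132. ] vise 20.5 -107.3
boss [596.2 -66.6] vise -8.6 -47.8
stop [642.2  70.2] vise -4.6 96.4
mo1 [546.5  91.1] vise -102.3 88.5
mo2 [494.4 -77.9] vise -102.7 -88.4
mf1 [584.5  79.5] vise -62.5 88.5
mf2 [532.9 -89.5] vise -62.4 -88.2
fb1 [727.6  36.6] vise 86.9 89.3
fb2 [ 678.2 -133.2] vise 89.3 -87.6
l1 [688.7  48.5] vise 46.2 89.3
l2 [ 638.  -121.8] vise 47.5 -88.4
[('TL', np.float64(-17.5)), ('TR', np.float64(-17.6)), ('mo1', np.float64(-17.1)), ('mf1', np.float64(-17.0)), ('fb1', np.float64(-16.2)), ('l1', np.float64(-16.6))]
```

drive_tool(rows=[-0.05, -0.002, 0, 0, 0, 0, -1, -0.025, 0, 0, 0, 0, 0, -1, 0, 0, 0.06, 0, 0, 0, -1, 0, 0, 0.06, 0, 0, 0, -1, 0, 0, 0.06, 0, 0, 0, -1])

```text
time_s: 7.08
tool_pos: [0.57, -0.153, 0.2731]
tool_rot: [179.9, -0.0, 73.1]
force: [0.5, -1.5, -0.4]
grip_width: 0.0004
grasp_force: 0.0
```

drive_tool(rows=[0, 0, 0.04, 0, 0, 0, -1, 0, 0, 0, 0, 0, 0, -1, 0, 0, 0, 0, 0, 0, -1, 0.006, 0, 0, 0, 0, 0, -1, 0.006, 0, 0, 0, 0, 0, -1])

```text
time_s: 7.7
tool_pos: [0.5742, -0.142, 0.2365]
tool_rot: [179.8, 0.0, 73.0]
force: [-0.2, 0.1, 0.3]
grip_width: 0.0007
grasp_force: 0.0
```

drive_tool(rows=[0.003, 0, 0, 0, 0, 0, -1, 0.003, 0, 0, 0, 0, 0, -1, 0.003, 0, 0, 0, 0, 0, -1, 0.003, 0, 0, 0, 0, 0, -1, 0.003, 0, 0, 0, 0, 0, -1])

```text
time_s: 8.32
tool_pos: [0.5776, -0.13, 0.2348]
tool_rot: [180.0, 0.2, 72.9]
force: [-1.2, -3.6, 0.9]
grip_width: 0.0004
grasp_force: 2.3
```

drive_tool(rows=[0.005, 0, 0, 0, 0, 0, -1, 0.005, 0, 0, 0, 0, 0, -1, 0.005, 0, 0, 0, 0, 0, -1, 0.005, 0, 0, 0, 0, 0, -1, 0.005, 0, 0, 0, 0, 0, -1])

```text
time_s: 8.95
tool_pos: [0.5852, -0.1039, 0.2347]
tool_rot: [-180.0, 0.0, 73.0]
force: [-2.3, -5.2, 1.5]
grip_width: 0.0004
grasp_force: 2.4
```

drive_tool(rows=[0.005, 0, 0, 0, 0, 0, -1, 0.005, 0, 0, 0, 0, 0, -1, 0.005, 0, 0, 0, 0, 0, -1, 0.005, 0, 0, 0, 0, 0, -1, 0.005, 0, 0, 0, 0, 0, -1])

```text
time_s: 9.57
tool_pos: [0.5925, -0.08, 0.2347]
tool_rot: [-180.0, 0.0, 73.0]
force: [-1.5, -4.7, 0.3]
grip_width: 0.0002
grasp_force: 2.5
```

drive_tool(rows=[0.005, 0, 0, 0, 0, 0, -1, 0.005, 0, 0, 0, 0, 0, -1, 0.005, 0, 0, 0, 0, 0, -1, 0.002, 0, 0, 0, 0, 0, -1, 0.0, 0, 0, 0, 0, 0, -1])

```text
time_s: 10.2
tool_pos: [0.5975, -0.0634, 0.2347]
tool_rot: [-180.0, -0.0, 73.0]
force: [-1.0, -2.9, 2.0]
grip_width: 0.0005
grasp_force: 1.4
```

```bash
python3 - <<'E'
from h import *
print(get_obs()["tool_pos"],get_obs()["force"])
c=cam("wrist");np.save("w3.npy",{k:c[k] for k in("T","f","cx","cy","k1","color")},allow_pickle=True)
s=cam("side")["color"][215:300,240:360]
o=np.zeros((480,800,3),np.uint8);o[:,:420]=cv2.resize(c["color"][:,110:530],(420,480));o[:269,420:]=cv2.resize(s,(380,269));cv2.imwrite("pics/w3.png",o)
E
```

```text
[ 0.59748358 -0.06338341  0.23471885] [-1.03585773 -2.85632085  2.00316499]
```

View pics/w3.png

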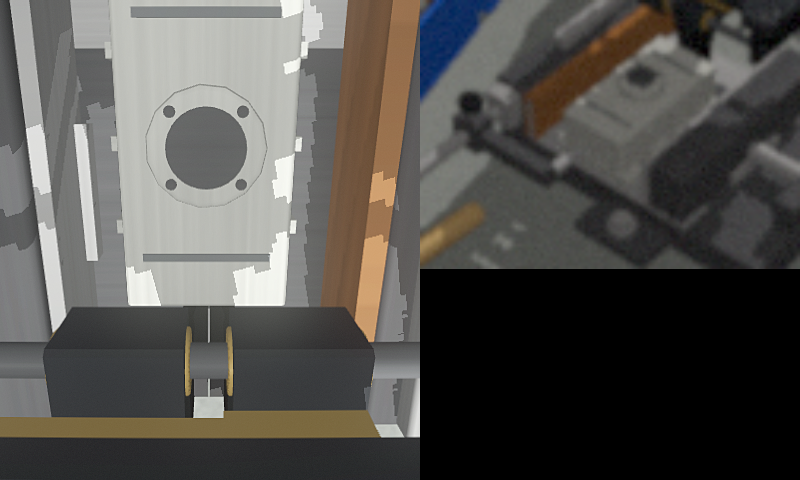

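The wrist view shows the casting still straight, boss centre at full-image (316,148). The side crop shows it close to the pin, without clear contact. Computing the remaining gap.

```bash
python3 - <<'E'
from h import *
c=np.load("w3.npy",allow_pickle=True).item()
a=np.radians(-17);ux=np.array([np.cos(a),np.sin(a)]);uy=np.array([-ux[1],ux[0]])
V=lambda P:np.round([(P[:2]*1000-[618.4,-23.4])@ux,(P[:2]*1000-[618.4,-23.4])@uy],1)
print("boss",V(onz(c,316,148,.089)),"tcp",V(get_obs()["tool_pos"]))
for u,v in((128+110,305),(285+110,305)): print(V(onz(c,u,v,.077)))
for u,v in((108+110,0),(315+110,0)): pass
E
```

```text
boss [-9.9 25.8] tcp [ -8.3 -44.4]
[-39.3 -33.8]
[ 19.9 -33.7]
```

drive_tool(rows=[0.002, 0, 0, 0, 0, 0, -1, 0.002, 0, 0, 0, 0, 0, -1, 0.002, 0, 0, 0, 0, 0, -1, 0.001, 0, 0, 0, 0, 0, -1])

```text
time_s: 10.8
tool_pos: [0.5994, -0.0579, 0.2347]
tool_rot: [-180.0, 0.1, 73.0]
force: [-1.3, -4.4, 1.5]
grip_width: 0.0005
grasp_force: 2.6
```

drive_tool(rows=[0.0005, 0, 0, 0, 0, 0, -1, 0.0005, 0, 0, 0, 0, 0, -1])

```text
time_s: 11.05
tool_pos: [0.5997, -0.0568, 0.2347]
tool_rot: [180.0, 0.0, 73.0]
force: [-1.9, -4.6, 1.9]
grip_width: 0.0005
grasp_force: 2.5
```

drive_tool(rows=[0.0005, 0, 0, 0, 0, 0, -1, 0.0005, 0, 0, 0, 0, 0, -1])

```text
time_s: 11.3
tool_pos: [0.6, -0.0558, 0.2347]
tool_rot: [-180.0, 0.0, 73.0]
force: [-2.8, -6.1, 1.3]
grip_width: 0.0006
grasp_force: 2.5
```

```bash
python3 - <<'E'
from h import *
for i in range(5):
    o=get_obs();print(o["time_s"],np.round(o["force"],1),np.round(o["tool_pos"],4),o["grasp_force"]);read_camera("top")
E
```

```text
11.3 [-2.8 -6.1  1.3] [ 0.6    -0.0558  0.2347] 2.524367216974497
11.35 [-1.5 -3.9  1.7] [ 0.6    -0.0557  0.2347] 2.4650096241384745
11.4 [-0.9 -4.6  2.4] [ 0.6    -0.0557  0.2347] 2.4582707695662975
11.45 [-1.1 -4.8  1.8] [ 0.6    -0.0557  0.2347] 2.4983184132725
11.5 [-1.3 -5.8  1.1] [ 0.6    -0.0557  0.2347] 2.5293427985161543
```

drive_tool(rows=[0.0005, 0, 0, 0, 0, 0, -1, 0.0005, 0, 0, 0, 0, 0, -1])

```text
time_s: 11.8
tool_pos: [0.6003, -0.0547, 0.2347]
tool_rot: [180.0, 0.0, 73.0]
force: [-0.5, -4.9, 1.5]
grip_width: 0.0005
grasp_force: 2.5
```

drive_tool(rows=[0.0005, 0, 0, 0, 0, 0, -1, 0.0005, 0, 0, 0, 0, 0, -1])

```text
time_s: 12.05
tool_pos: [0.6006, -0.0536, 0.2347]
tool_rot: [180.0, 0.0, 73.0]
force: [-1.3, -4.8, 2.2]
grip_width: 0.0003
grasp_force: 2.5
```

drive_tool(rows=[0.0005, 0, 0, 0, 0, 0, -1, 0.0005, 0, 0, 0, 0, 0, -1])

```text
time_s: 12.3
tool_pos: [0.6009, -0.0525, 0.2347]
tool_rot: [180.0, 0.0, 73.0]
force: [-1.5, -4.7, 1.2]
grip_width: 0.0006
grasp_force: 2.5
```

drive_tool(rows=[0.0005, 0, 0, 0, 0, 0, -1, 0.0004, 0, 0, 0, 0, 0, -1])

```text
time_s: 12.55
tool_pos: [0.6012, -0.0517, 0.2347]
tool_rot: [-180.0, 0.0, 73.0]
force: [-1.4, -4.5, 1.2]
grip_width: 0.0007
grasp_force: 2.5
```

drive_tool(rows=[0.0005, 0, 0, 0, 0, 0, -1, 0.0004, 0, 0, 0, 0, 0, -1])

```text
time_s: 12.8
tool_pos: [0.6013, -0.0515, 0.2347]
tool_rot: [-180.0, 0.1, 73.0]
force: [-2.2, -6.4, 2.9]
grip_width: 0.0004
grasp_force: 3.4
```

Contact with the pin: the TCP stopped and the push rose by about 2 N. Backing off and going round behind the moving jaw.

drive_tool(rows=[-0.012, 0, 0, 0, 0, 0, -1, -0.013, 0, -0.03, 0, 0, 0, -1, 0, 0, -0.05, 0, 0, 0, -1, 0.028, -0.045, 0, 0, 0, 0, -1, 0.028, -0.045, 0, 0, 0, 0, -1])

```text
time_s: 13.42
tool_pos: [0.524, 0.0072, 0.3153]
tool_rot: [179.9, -0.2, 73.0]
force: [-0.3, 0.4, 0.7]
grip_width: 0.0003
grasp_force: 0.0
```

drive_tool(rows=[0, -0.04, 0, 0, 0, 0, -1, 0, 0, 0, 0, 0, 0, -1, 0, 0, 0.035, 0, 0, 0, -1, 0, 0, 0.03, 0, 0, 0, -1, 0, 0, 0, 0, 0, 0, -1])

```text
time_s: 14.05
tool_pos: [0.4857, 0.0169, 0.2479]
tool_rot: [-179.7, -0.1, 73.0]
force: [0.1, 0.3, 0.1]
grip_width: 0.0004
grasp_force: 0.0
```

```bash
python3 - <<'E'
from h import *
a=np.radians(-17);ux=np.array([np.cos(a),np.sin(a)]);uy=np.array([-ux[1],ux[0]])
o=get_obs();P=o["tool_pos"]*1000;print(P,(P[:2]-[618.4,-23.4])@ux,(P[:2]-[618.4,-23.4])@uy,o["force"])
E
```

```text
[485.70652454  16.86766548 247.92211752] -138.66852766442815 -0.28765761486518987 [0.14325115 0.2620396  0.11249698]
```

drive_tool(rows=[0, 0.006, 0, 0, 0, 0, -1, 0, 0.006, 0, 0, 0, 0, -1, 0, 0.005, 0, 0, 0, 0, -1, 0, 0.003, 0, 0, 0, 0, -1, 0, 0.003, 0, 0, 0, 0, -1])

```text
time_s: 14.68
tool_pos: [0.5084, 0.01, 0.2498]
tool_rot: [180.0, 0.0, 73.0]
force: [-0.3, 0.3, 1.4]
grip_width: 0.0002
grasp_force: 0.0
```

drive_tool(rows=[0, 0.002, 0, 0, 0, 0, -1, 0, 0.002, 0, 0, 0, 0, -1, 0, 0.002, 0, 0, 0, 0, -1, 0, 0.002, 0, 0, 0, 0, -1, 0, 0.002, 0, 0, 0, 0, -1])

```text
time_s: 15.3
tool_pos: [0.5158, 0.0082, 0.2492]
tool_rot: [-179.6, 0.1, 73.0]
force: [-8.6, 1.7, 6.5]
grip_width: 0.0005
grasp_force: 4.6
```

drive_tool(rows=[0, 0.0025, 0, 0, 0, 0, -1, 0, 0.0025, 0, 0, 0, 0, -1, 0, 0.0025, 0, 0, 0, 0, -1, 0, 0.0025, 0, 0, 0, 0, -1, 0, 0.002, 0, 0, 0, 0, -1])

```text
time_s: 15.92
tool_pos: [0.5273, 0.0047, 0.2492]
tool_rot: [-179.6, 0.1, 73.0]
force: [-8.8, 2.8, 7.2]
grip_width: 0.0003
grasp_force: 4.6
```

drive_tool(rows=[0, 0.001, 0, 0, 0, 0, -1, 0, 0.001, 0, 0, 0, 0, -1, 0, 0.001, 0, 0, 0, 0, -1])

```text
time_s: 16.3
tool_pos: [0.5293, 0.0042, 0.2492]
tool_rot: [-179.4, 0.2, 73.0]
force: [-14.3, 2.6, 12.6]
grip_width: 0.0006
grasp_force: 7.4
```

drive_tool(rows=[0, 0.001, -0.0002, 0, 0, 0, -1, 0, 0.001, 0, 0, 0, 0, -1, 0, 0.001, 0, 0, 0, 0, -1])

```text
time_s: 16.68
tool_pos: [0.5315, 0.0036, 0.2492]
tool_rot: [-179.3, 0.2, 73.1]
force: [-15.6, 2.9, 13.1]
grip_width: 0.0003
grasp_force: 7.8
```

drive_tool(rows=[0, 0.001, -0.0003, 0, 0, 0, -1, 0, 0.001, 0, 0, 0, 0, -1, 0, 0.001, 0, 0, 0, 0, -1])

```text
time_s: 17.05
tool_pos: [0.5343, 0.0028, 0.2492]
tool_rot: [-179.3, 0.2, 73.1]
force: [-14.4, 3.0, 11.1]
grip_width: 0.0004
grasp_force: 7.6
```

drive_tool(rows=[0, 0.001, 0, 0, 0, 0, -1, 0, 0.001, 0, 0, 0, 0, -1, 0, 0.001, 0, 0, 0, 0, -1])

```text
time_s: 17.42
tool_pos: [0.5371, 0.0019, 0.2492]
tool_rot: [-179.3, 0.2, 73.1]
force: [-15.2, 2.7, 11.1]
grip_width: 0.0006
grasp_force: 7.6
```

drive_tool(rows=[0, 0.001, 0, 0, 0, 0, -1, 0, 0.001, 0, 0, 0, 0, -1])

```text
time_s: 17.68
tool_pos: [0.539, 0.0013, 0.2492]
tool_rot: [-179.3, 0.2, 73.1]
force: [-15.1, 2.9, 10.5]
grip_width: 0.0004
grasp_force: 7.6
```

drive_tool(rows=[0, 0.001, 0, 0, 0, 0, -1, 0, 0.0007, 0, 0, 0, 0, -1])

```text
time_s: 17.92
tool_pos: [0.5407, 0.0008, 0.2493]
tool_rot: [-179.3, 0.2, 73.1]
force: [-15.3, 3.0, 10.7]
grip_width: 0.0005
grasp_force: 7.6
```

drive_tool(rows=[0, 0.001, 0, 0, 0, 0, -1, 0, 0.0007, 0, 0, 0, 0, -1])

```text
time_s: 18.18
tool_pos: [0.5423, 0.0003, 0.2492]
tool_rot: [-179.3, 0.2, 73.1]
force: [-15.3, 3.2, 10.2]
grip_width: 0.0005
grasp_force: 7.6
```

drive_tool(rows=[0, 0.001, 0, 0, 0, 0, -1, 0, 0.0007, 0, 0, 0, 0, -1])

```text
time_s: 18.42
tool_pos: [0.5439, -0.0002, 0.2492]
tool_rot: [-179.3, 0.2, 73.1]
force: [-14.3, 3.7, 11.0]
grip_width: 0.0003
grasp_force: 7.6
```

drive_tool(rows=[0, 0.001, 0, 0, 0, 0, -1, 0, 0.0007, 0, 0, 0, 0, -1])

```text
time_s: 18.68
tool_pos: [0.5456, -0.0007, 0.2492]
tool_rot: [-179.3, 0.2, 73.1]
force: [-15.5, 2.4, 10.4]
grip_width: 0.0008
grasp_force: 7.6
```

drive_tool(rows=[0, 0.0008, 0, 0, 0, 0, -1, 0, 0.0006, 0, 0, 0, 0, -1])

```text
time_s: 18.92
tool_pos: [0.5469, -0.0011, 0.2493]
tool_rot: [-179.3, 0.2, 73.1]
force: [-14.2, 3.5, 9.8]
grip_width: 0.0003
grasp_force: 7.6
```

drive_tool(rows=[0, 0.0008, 0, 0, 0, 0, -1, 0, 0.0006, 0, 0, 0, 0, -1])

```text
time_s: 19.18
tool_pos: [0.5482, -0.0015, 0.2492]
tool_rot: [-179.3, 0.2, 73.1]
force: [-15.7, 2.7, 11.6]
grip_width: 0.0006
grasp_force: 8.3
```

drive_tool(rows=[0, 0.0006, 0, 0, 0, 0, -1])

```text
time_s: 19.3
tool_pos: [0.5484, -0.0015, 0.2492]
tool_rot: [-179.2, 0.2, 73.1]
force: [-17.2, 3.1, 13.9]
grip_width: 0.0004
grasp_force: 8.9
```

drive_tool(rows=[0, 0.0008, 0, 0, 0, 0, -1])

```text
time_s: 19.42
tool_pos: [0.5488, -0.0015, 0.2492]
tool_rot: [-179.1, 0.2, 73.1]
force: [-19.5, 4.3, 15.2]
grip_width: 0.0005
grasp_force: 10.1
```

drive_tool(rows=[0, 0.0007, 0, 0, 0, 0, -1, 0, 0, 0, 0, 0, 0, -1])

```text
time_s: 19.68
tool_pos: [0.549, -0.0015, 0.2492]
tool_rot: [-179.0, 0.3, 73.1]
force: [-20.0, 4.3, 16.9]
grip_width: 0.0006
grasp_force: 10.5
```

drive_tool(rows=[0, -0.01, 0, 0, 0, 0, -1, 0, -0.012, 0, 0, 0, 0, -1, 0, 0, -0.06, 0, 0, 0, -1, 0, 0, -0.06, 0, 0, 0, -1, 0.006, 0.045, -0.01, 0, 0, 0, -1])

```text
time_s: 20.3
tool_pos: [0.5776, -0.0031, 0.3876]
tool_rot: [179.3, 0.1, 73.0]
force: [0.6, 0.1, 0.2]
grip_width: 0.0007
grasp_force: 0.0
```

drive_tool(rows=[0.006, 0.045, 0, 0, 0, 0, -1, 0, 0, 0, 0, 0, 0, -1, 0, 0, 0, 0, 0, 0, -1, 0, 0, 0, 0, 0, 0, -1])

```text
time_s: 20.8
tool_pos: [0.6214, -0.0116, 0.3805]
tool_rot: [180.0, 0.0, 73.0]
force: [0.5, -0.6, 0.0]
grip_width: 0.0003
grasp_force: 0.0
```

```bash
python3 - <<'E'
from h import *
print(get_obs()["tool_pos"])
c=cam("wrist");np.save("w4.npy",{k:c[k] for k in("T","f","cx","cy","k1","color")},allow_pickle=True)
im=c["color"];a=np.radians(-17);ux=np.array([np.cos(a),np.sin(a)]);uy=np.array([-ux[1],ux[0]])
P=lambda x,y,z:proj(c,np.append((np.array([618.4,-23.4])+x*ux+y*uy)/1000,z))
u,v=map(int,P(-4.6,96.4,.057));print(u,v)
o=np.zeros((560,800,3),np.uint8);o[:480,:400]=cv2.resize(im[:360,160:460],(400,480));y0=max(0,v-30)
o[:480,400:]=cv2.resize(im[y0:y0+60,u-25:u+25],(400,480),interpolation=cv2.INTER_NEAREST);print("y0",y0);cv2.imwrite("pics/w4.png",o)
E
```

```text
[ 0.6213899  -0.01157254  0.3805395 ]
313 101
y0 71
```

View pics/w4.png

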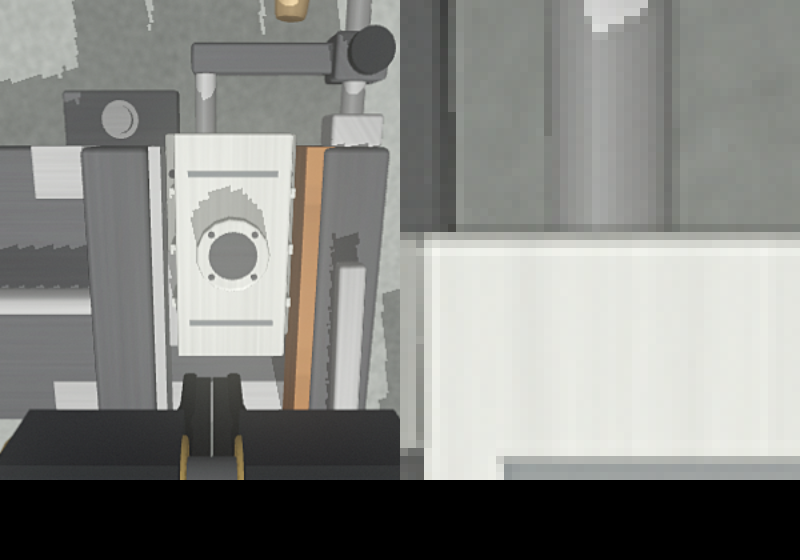

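The final view shows the casting square and nipped between the moving jaw and the liner. The pin runs right up to its end, with no gap at (313,100) in a vertical sight line. A quick numeric check that the stop didn't move, in the fixed side camera, before handing in.

```bash
python3 - <<'E'
from h import *
a=cv2.imread("pics/side0.png");b=cam("side")["color"]
for n,(x0,x1,y0,y1) in {"stop clamp":(246,280,240,276),"vise lug":(285,315,275,300),"brush":(190,262,275,330)}.items():
    t=a[y0:y1,x0:x1];m=cv2.matchTemplate(b[y0-6:y1+6,x0-6:x1+6],t,cv2.TM_CCOEFF_NORMED);i=np.unravel_index(m.argmax(),m.shape);i=(min(max(i[0],1),11),min(max(i[1],1),11))
    s=lambda l,c,r:(l-r)/2/(l-2*c+r)
    print(n,m.max().round(3),"dx",round(i[1]-6+s(m[i[0],i[1]-1],m[i],m[i[0],i[1]+1]),2),"dy",round(i[0]-6+s(m[i[0]-1,i[1]],m[i],m[i[0]+1,i[1]]),2))
c=np.load("w4.npy",allow_pickle=True).item();print(c["color"][94:104,[308,312,316,324,330]].mean(2).round())
E
```

```text
stop clamp 0.922 dx -0.38 dy 0.02
vise lug 0.803 dx -0.37 dy 0.07
brush 0.922 dx -0.01 dy -0.21
[[141. 166. 148. 138. 138.]
 [141. 166. 148. 137. 140.]
 [142. 166. 149. 137. 138.]
 [142. 167. 151. 137. 138.]
 [140. 167. 149. 135. 137.]
 [126. 147. 134. 123. 123.]
 [170. 166. 167. 168. 171.]
 [214. 212. 212. 211. 215.]
 [239. 236. 236. 233. 238.]
 [231. 229. 229. 227. 231.]]
```

```bash
python3 -c "
from cell import sign_off
print(sign_off())"
```

```text
the job is handed in; nothing more can be done
None
```

The job is handed in at about 21 s: the casting lies on its machined face against the stop pin, which shows no sign of having shifted, and it is nipped square between the moving jaw and the liner at roughly 12 N at most.

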